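# Roll the tested capacitor into its bay

## Robot

A 6-joint arm with a two-finger parallel gripper is mounted at the origin on the work surface. World frame = base frame: x ahead of the robot, y to its left, z up, the work surface at z = 0. Lengths are in m, angles in degrees, forces in N, time in s.
With the tool pointing down it reaches from about 0.375 to 0.9 m from the base axis. Payload 3.1 kg.
Tool frame: the origin (TCP) lies between the finger pads; the fingertips stand bot.tip_extent ahead of it and the grasp point (between the pads) lies 2 mm behind it (bot.tip_extent is the distance from the TCP to the fingertips, in m); z points along the fingers, y is the direction in which the jaws open and shut (so a half turn about z gives the same grasp; the last joint's range is limited). The gripper opens to 87 mm and grips with 3 to 60 N. Pads are 19 mm wide; open, the fingers measure 117 mm over their backs; the gripper's body (75 mm by 190 mm) begins 51 mm behind the grasp point.
Start: joints at [60.877, 30.224, 82.088, -0, 67.689, -10.227], TCP at [0.202, 0.591, 0.203] pointing down, gripper open.
Joint ranges: [-176.69, 176.69], [-43.24, 126.21], [12.49, 139.97], [-82, 262], [0, 151.66], [-163.58, 163.58]. Speed limits (degrees/s): [159.86, 159.86, 180, 180, 180, 180].

## Interface

Orientations are given as a 3x3 rotation matrix whose columns are the frame's x, y, z axes.
In Python, from rig import bot, imaging, recognise, masks_of, mark_of gives the robot as it stands.
- The arm moves only by the tool send_rows, never from a script. Its argument "plan" is a list that holds one entry, the list of rows, each a list of 5 numbers: the shift along the world's x, y, z normalised to -1 to 1, where 1 is 0.03 m, then the turn about the world's z normalised to -1 to 1, where 1 is 0.1 rad, then the closure, from -1 (fully open) to 1 (shut). A call has 1 to 20 rows; each row shifts and turns the commanded pose from where the row before left it; what a row does not reach is not made up. A row lasts 1/10 s, in which the tool goes at most 50 mm and 8.59 degrees, less where a joint would pass 70% of its speed; a pose out of reach is approached as far as the arm can. A call with a number of a shift or a turn outside -1 to 1 is refused whole. A call with a gripper value outside its range is refused whole. The fingers move at their own pace and stop on an object; the grip force is fixed at half the most. Time passes only in rows, so rows that do not move let the fingers close. It gives the time, the measured TCP pose, the force and the opening at its end, in the units of the state.
- bot.read_state(): the state, without advancing time (a new reading comes with each control period).
- imaging.capture(name): name is "scene" or "top"; returns a dict with "img" (400x640x3 uint8, blue, green, red), "mtx" (3x3 intrinsics, pixels), "distortion" ([k1, k2, p1, p2, k3] as OpenCV has them; the pictures are not rectified), "pose" (4x4, takes a point from camera to world coordinates). Camera axes: x right, y down, z forward; pixel columns grow to the right and rows downward; lengths in m; the calibration is good to about 2 mm. A picture is of the moment at which its call begins. There is no depth.
- bot.hand_in(): hands the job in, once; it reports no verdict.
Trained networks look in the newest picture that a camera, given by its name, has taken for a name from the list of things; names that differ only in an ending like _2 or _b are one class to them, and where a whole thing is asked for, a point or a joint stands for the part that bears it (a point fixed in the world has none). Each returns a list of dicts, best first, with "conf" (0 to 1); they miss things now and then, are a little off and sometimes report something else, mostly with a low value. They report only what shows in the picture. A call takes as long as a camera call. They do not tell look-alikes from the thing itself.
- recognise(camera, target): "at" ([x, y, z] in m, in world coordinates, good to about 4 mm: the middle of the surface that is visible of it).
- masks_of(camera, target): "region" (400x640 bool, what is visible of it).
- mark_of(camera, target): "at" ([x, y, z] in m, in world coordinates, good to about 4 mm: a listed point, or the origin of a listed thing).
The state is a dict: "time_s": time; "joint_positions": joint angles; "qvel": joint speeds; "tau": joint torques, N m; "position": TCP position; "tcp_rot": TCP orientation; "force": force on the tool from outside, world axes, zero at the start; "moment": the same for the moment, N m; "opening": opening from 0.0 (shut) to 1.0 (fully open).
Only numpy, scipy, OpenCV 4.12 (cv2) and the standard library are available. Lean on these libraries where they do the work, as an engineer would, in place of code of your own. Each camera call takes 0.05 s, during which the arm holds its last target.

## Task

The motor capacitor lying on the bench mat has been tested: with a fingertip on top of it, roll it across the mat until the whole can lies between the two yellow lines, square to them as it is now, and leave it there at rest. Only push on its top: do not pick it up, drag it without rolling or shove it from the side. Leave everything else where it is.

Things in the scene. Friction and masses are not known exactly. Their poses are not given: they have to be found in the camera images.
- capacitor: Aluminium can, a cylinder 50 mm in diameter, 100 mm long, 0.2 kg, lying on the mat; black band and two brass tabs at one end, red stripe on top at the start, white stripe opposite. Origin on its axis at mid length, 25 mm above the mat; x is the cylinder axis (black end at -x), z points to the red stripe and turns as it rolls. Let go, it slows by about 0.5 m/s2 and stops.
- bay: The place to roll it to: two yellow painted lines on the mat, each 150 mm long and 6 mm wide, 80 mm apart between their inner edges, with a paler field between them; flat, no height. Origin in the middle of the field at the mat's top face; x runs along the lines, y across them. It lies 90 to 150 mm from the capacitor along the mat's y, on either side.
- mat: Blue-grey bench mat, 360 mm (x) by 500 mm (y), 3 mm thick, fixed. Origin at the centre of its underside on the bench, z up; the yellow lines run along its x, the capacitor rolls along its y. The capacitor rolls on it without slipping: it advances half as far as a fingertip that sticks to its top travels.
- board: Green circuit board with white relays, 65 x 100 mm, 20 mm high, lying loose on the mat; origin at the centre of its underside. Leave alone.
- flux_bottle: Amber bottle, 34 mm in diameter, 85 mm high, upright on the mat; origin at the centre of its underside. Leave alone.
- screwdriver: Screwdriver lying on the mat at its edge near the robot, about 200 mm long and 26 mm thick, along its x axis (tip at +x); origin under its middle. Leave alone.
- pump: White plastic drain pump, 66 mm in diameter, 66 mm high with a side plug, upright on the mat; origin at the centre of its underside. Leave alone.
- small_cap: Black can, 35 mm in diameter, 60 mm high, upright at the end of the mat; origin at the centre of its underside. Leave alone.
- meter: Black hand-held meter, 160 x 85 x 36 mm, lying on the bench right of the mat; origin at the centre of its underside. Leave alone.
- screw_cup: Orange plastic cup, 70 mm in diameter, 50 mm high, on the bench left of the mat; origin at the centre of its underside. Leave alone.
Mind the look-alikes: they are no part of the job. Leave any blue or turquoise look-alike of the capacitor alone.

How it is judged:
By the outcome, as a careful person would: the job done as asked, in the order asked, and still so for the second after the job is handed in, with the robot touching nothing.
It also fails if it takes over 45 s, if anything falls off the work surface, if the arm or the gripper's body presses on something with over 40 N, if the wrist force passes 120 N, or if a joint passes its speed limit or range.

## Working session

There is one attempt and no reset: what is moved stays moved. The work goes in short steps, Python scripts to look and compute and a tool call to move; the robot and the scene stay as the last step left them, time stands still between calls to the robot, and variables do not carry over. Pictures are saved under pics/ and viewed, and the job is handed in when it is done.

Besides the shell and the picture viewer there is one more tool, called after "Request:" as a command line: name --argument value ..., lists and objects as JSON in quotes. send_rows: Moves the arm, as the interface text tells. Its arguments: {"type":"object","properties":{"plan":{"type":"array"}},"required":["plan"]}

```bash
mkdir -p pics; ls; python3 - <<'E'
from rig import bot, imaging, recognise, masks_of, mark_of
import cv2
s=bot.read_state();print({k:s[k] for k in('time_s','position','tcp_rot','force','opening')},bot.tip_extent)
for c in("scene","top"):
    d=imaging.capture(c);cv2.imwrite(f"pics/{c}0.png",d["img"])
    for t in("capacitor","bay","mat","board","flux_bottle","pump","screwdriver","small_cap"):
        print(c,t,[(r["conf"],r["at"]) for r in mark_of(c,t)])
E
```

```text
pics
{'time_s': 0.0, 'position': array([0.20196743, 0.59066543, 0.2022012 ]), 'tcp_rot': array([[-9.46122218e-01,  3.23808060e-01, -1.04364256e-03],
       [ 3.23809504e-01,  9.46120517e-01, -1.83666806e-03],
       [ 3.92683717e-04, -2.07565384e-03, -9.99997769e-01]]), 'force': array([-0.08508993, -0.19580487,  0.36335544]), 'opening': 1.0011858524957549} 0.017
scene capacitor [(0.9, [0.7442, -0.3094, 0.0268]), (0.76, [0.5691, -0.3276, 0.0283]), (0.68, [0.5591, -0.0138, 0.0294]), (0.55, [0.236, 0.3141, 0.0229])]
scene bay [(0.77, [0.5524, 0.108, 0.0038])]
scene mat [(0.57, [0.5557, 0.0459, 0.0029])]
scene board [(0.88, [0.7026, -0.0518, 0.0003]), (0.48, [0.5283, -0.4728, -0.0028])]
scene flux_bottle [(0.88, [0.6822, 0.2459, 0.0031]), (0.25, [0.5509, 0.1037, 0.0016])]
scene pump [(0.57, [0.41, 0.2137, 0.0044])]
scene screwdriver [(0.69, [0.4314, -0.0917, 0.0037])]
scene small_cap [(0.79, [0.5598, 0.2611, 0.003])]
top capacitor [(0.96, [0.5576, -0.0108, 0.0265]), (0.89, [0.2449, 0.3153, 0.025]), (0.67, [0.5666, -0.3276, 0.0249]), (0.58, [0.749, -0.313, 0.0199]), (0.57, [0.2987, -0.2079, 0.0242])]
top bay [(0.95, [0.5526, 0.1089, 0.0009])]
top mat [(0.98, [0.5597, 0.0383, -0.0002]), (0.28, [0.4083, 0.2148, 0.0009])]
top board []
top flux_bottle [(0.68, [0.6782, 0.2452, 0.0033]), (0.67, [0.4106, 0.2152, 0.002])]
top pump [(0.57, [0.4079, 0.2152, 0.0032])]
top screwdriver [(0.79, [0.4293, -0.0913, 0.0026])]
top small_cap [(0.45, [0.5598, 0.2648, 0.004])]
```

View pics/scene0.png

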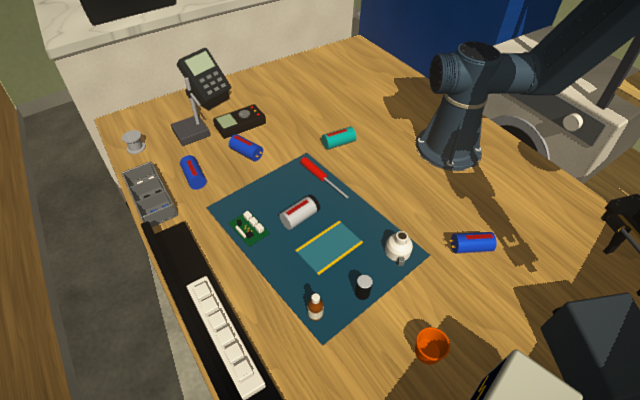

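View pics/top0.png

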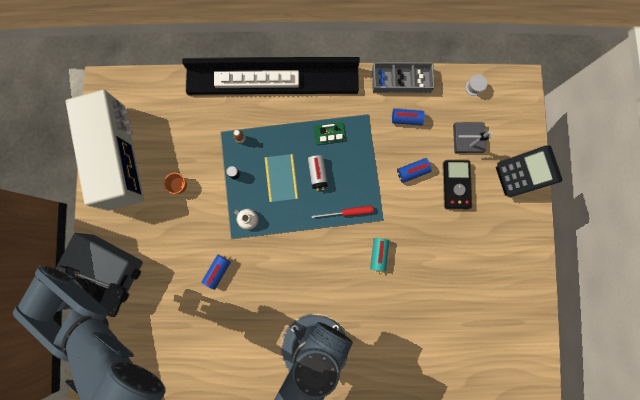

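The silver can with the red stripe is at top pixel (317,172). The bay is at (281,177), to its +y side. The blue and turquoise cans are the look-alikes. Next I'll measure the geometry precisely.

```bash
cat > h.py <<'E'
from rig import bot, imaging, recognise, masks_of, mark_of
import cv2, numpy as np
def proj(d,px,z):
    u=cv2.undistortPoints(np.array(px,float).reshape(-1,1,2),d["mtx"],np.array(d["distortion"],float))[:,0]
    r=np.c_[u,np.ones(len(u))]@d["pose"][:3,:3].T; o=d["pose"][:3,3]
    return o+r*((z-o[2])/r[:,2])[:,None]
def rect(P):
    P=np.array(P[:,:2]*1000,np.float32); return cv2.minAreaRect(P)
def lines(d,lo=(20,110,110)):
    hsv=cv2.cvtColor(d["img"],cv2.COLOR_BGR2HSV)
    m=cv2.inRange(hsv,(20,120,110),(35,255,255))
    n,l,st,c=cv2.connectedComponentsWithStats(m)
    out=[]
    for i in range(1,n):
        if st[i,4]<25: continue
        ys,xs=np.where(l==i); P=proj(d,np.c_[xs,ys],.003)
        if abs(P[:,0].mean()-.55)<.1 and abs(P[:,1].mean()-.11)<.12:
            p=P[:,:2]; c=p.mean(0); v=np.linalg.svd(p-c)[2][0]; v*=np.sign(v[0]); t=(p-c)@v
            out.append((st[i,4],c.round(4),np.degrees(np.arctan2(v[1],v[0])).round(2),np.ptp(t).round(4),(c+v*(t.min()+t.max())/2).round(4)))
    return out
def can(d,cam,near):
    b=min(masks_of(cam,"capacitor"),key=lambda r:np.linalg.norm(proj(d,[np.argwhere(r["region"]).mean(0)[::-1]],.025)[0,:2]-near))
    return b["region"]
E
python3 - <<'E'
from h import *
for c in("top","scene"):
    d=imaging.capture(c)
    print(c,d["pose"][:3,3])
    for l in lines(d): print(l)
    m=can(d,c,np.array([.558,-.012])); ys,xs=np.where(m)
    for z in(.028,.04): print(z,rect(proj(d,np.c_[xs,ys],z)))
    hsv=cv2.cvtColor(d["img"],cv2.COLOR_BGR2HSV)
    red=(cv2.inRange(hsv,(0,120,90),(8,255,255))|cv2.inRange(hsv,(172,120,90),(180,255,255)))>0
    ys,xs=np.where(red&m);P=proj(d,np.c_[xs,ys],.053);print("red",P.mean(0),rect(P))
    mm=masks_of(c,"mat")[0]["region"];ys,xs=np.where(mm);print("mat",rect(proj(d,np.c_[xs,ys],.003)))
    x,y=(np.argwhere(m).mean(0)[::-1]).astype(int)
    i=cv2.resize(d["img"][y-60:y+60,x-80:x+80],None,fx=5,fy=5,interpolation=2);cv2.imwrite(f"pics/{c}z.png",i)
E
```

```text
top [0.29234452 0.00327157 1.55562242]
(np.int32(72), array([0.5555, 0.0668]), np.float64(6.64), np.float64(0.148), array([0.5546, 0.0667]))
(np.int32(85), array([0.5454, 0.1526]), np.float64(6.61), np.float64(0.148), array([0.5449, 0.1526]))
0.028 ((563.8106689453125, -9.67563247680664), (110.34007263183594, 50.55039978027344), 6.919785022735596)
0.04 ((561.67822265625, -9.573932647705078), (109.47337341308594, 50.15330123901367), 6.919788360595703)
red [ 0.57220533 -0.01023222  0.053     ] ((571.4583740234375, -10.327011108398438), (66.11376953125, 8.609814643859863), 7.699516296386719)Traceback (most recent call last):
  File "<stdin>", line 11, in <module>
IndexError: list index out of range
```

Request:
send_rows --plan '[[[0.3,-0.5,0,0.22,1],[0.59,-1,0,0.22,1],[0.59,-1,0,0.22,1],[0.59,-1,0,0.22,1],[0.59,-1,0,0.22,1],[0.59,-1,0,0.22,1],[0.59,-1,0,0.22,1],[0.59,-1,0,0.22,1],[0.59,-1,0,0.22,1],[0.59,-1,0,0.22,1],[0.59,-1,0,0.22,1],[0.59,-1,0,0.22,1],[0.59,-1,0,0.22,1],[0.59,-1,0,0.22,1],[0.59,-1,0,0.22,1],[0.59,-1,0,0.22,1],[0.59,-1,0,0.22,1],[0.59,-1,0,0.22,1],[0.59,-1,0,0.22,1],[0.3,-0.5,0,0.22,1]]]'

```text
time_s: 3.05
position: [0.541, 0.0186, 0.2034]
tcp_rot: [[-0.994, -0.109, 0.002], [-0.109, 0.994, -0.001], [-0.002, -0.001, -1.0]]
force: [-0.3, -0.1, 0.8]
opening: 0.005
```

```bash
python3 - <<'E'
from h import *
s=bot.read_state();print(s['time_s'],s['position'],s['tcp_rot'][:,1],s['force'],s['opening'])
for c in("scene","top"):
    d=imaging.capture(c)
    for l in lines(d): print(c,l)
    print([(r["conf"],r["at"]) for r in mark_of(c,"capacitor")],[(r["conf"],r["at"]) for r in mark_of(c,"bay")])
    m=can(d,c,np.array([.558,-.012])); ys,xs=np.where(m);print(rect(proj(d,np.c_[xs,ys],.03)))
    cv2.imwrite(f"pics/{c}1.png",cv2.resize(d["img"][100:300,200:420] if c=="scene" else d["img"][100:260,210:400],None,fx=3,fy=3,interpolation=2))
E
```

```text
3.05 [0.54096766 0.01858993 0.20340918] [-0.10876662  0.99406653 -0.00125119] [-0.26904207 -0.06984247  0.77396798] 0.005019974815205901
scene (np.int32(152), array([0.5541, 0.0645]), np.float64(6.69), np.float64(0.1511), array([0.5516, 0.0642]))
scene (np.int32(163), array([0.5445, 0.1508]), np.float64(6.65), np.float64(0.1508), array([0.5417, 0.1505]))
[(0.96, [0.5699, -0.3253, 0.0265]), (0.91, [0.5589, -0.0094, 0.0302]), (0.57, [0.7441, -0.3097, 0.0258]), (0.57, [0.2976, -0.2077, 0.0235])] [(0.82, [0.5502, 0.1078, 0.0029])]
((557.1268310546875, -11.324695587158203), (123.38532257080078, 65.6866455078125), 4.1065354347229)
top (np.int32(38), array([0.5869, 0.1575]), np.float64(6.08), np.float64(0.0676), array([0.5848, 0.1573]))
[(0.95, [0.5676, -0.3262, 0.0276]), (0.84, [0.2982, -0.2049, 0.0256]), (0.73, [0.7486, -0.3145, 0.0255]), (0.62, [0.5613, -0.0115, 0.0277])] [(0.74, [0.4309, -0.0891, 0.0018]), (0.73, [0.6804, 0.2452, 0.0019]), (0.66, [0.5517, 0.1079, 0.001])]
((524.6181030273438, -34.320579528808594), (3.2332763671875, 9.818564414978027), 89.59170532226562)
```

Request:
send_rows --plan '[[[0.2,-0.45,-0.4,0.07,1],[0.22,-0.45,-0.7,0,1],[0.2,-0.43,-0.8,0,1],[0,0,-0.8,0,1],[0,0,-0.7,0,1],[0,0,-0.4,0,1],[0,0,-0.3,0,1],[0,0,0,0,1],[0,0,0,0,1]]]'

```text
time_s: 4.35
position: [0.5581, -0.0184, 0.0807]
tcp_rot: [[-0.993, -0.117, 0.001], [-0.117, 0.993, -0.0], [-0.001, -0.0, -1.0]]
force: [-0.6, -0.2, 0.2]
opening: 0.004
```

```bash
python3 - <<'E'
from h import *
s=bot.read_state();print(s['time_s'],s['position'],s['force'])
d=imaging.capture("scene")
cv2.imwrite("pics/s2.png",cv2.resize(d["img"][120:300,200:420],None,fx=3.3,fy=3.3,interpolation=2))
E
```

```text
4.35 [ 0.55809279 -0.0184081   0.08074208] [-0.64326568 -0.18324051  0.17247609]
```

View pics/s2.png

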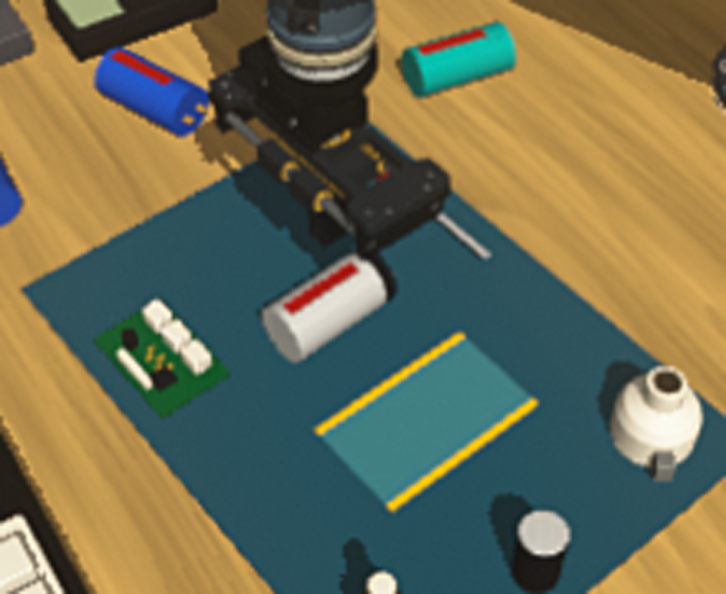

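```bash
python3 - <<'E'
from h import *
s=bot.read_state();d=imaging.capture("scene")
def pj(p):
    T=np.linalg.inv(d["pose"]);return cv2.projectPoints(np.array([p],float),cv2.Rodrigues(T[:3,:3])[0],T[:3,3],d["mtx"],np.array(d["distortion"]))[0].ravel()
R=s["tcp_rot"];p=s["position"]
for q in([0,0,.017],[0,0,0],[0,0,-.05],[0,.015,.017],[0,-.015,.017]):
    u=pj(p+R@q);print(q,u,(u-[200,120])*3.3)
print("can",(pj([.5585,-.0108,.053])-[200,120])*3.3)
cv2.imwrite("pics/s3.png",cv2.resize(d["img"][160:240,260:360],None,fx=7,fy=7,interpolation=2))
E
```

```text
[0, 0, 0.017] [298.92442957 200.78424746] [326.45061758 266.5880166 ]
[0, 0, 0] [298.78702717 196.43655765] [325.99718965 252.24064026]
[0, 0, -0.05] [298.36492215 182.99616023] [324.6042431  207.88732877]
[0, 0.015, 0.017] [302.51780982 204.14847509] [338.30877239 277.6899678 ]
[0, -0.015, 0.017] [295.38517865 197.4700034 ] [314.77108955 255.65101121]
can [331.73515446 282.00139295]
```

View pics/s3.png

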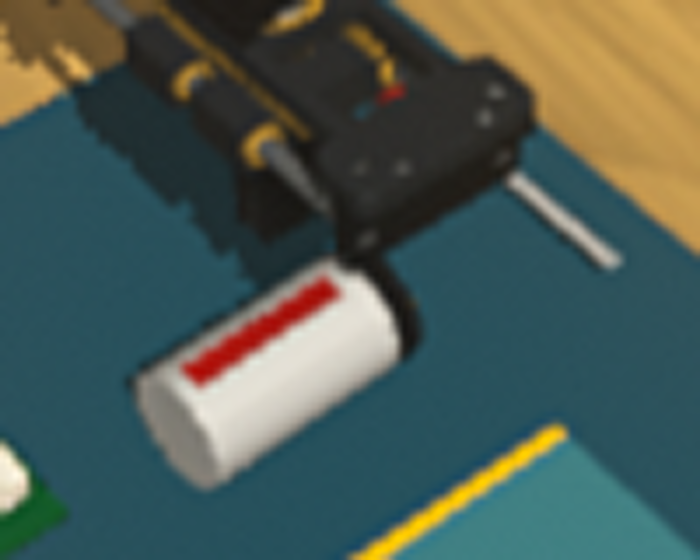

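```bash
python3 - <<'E'
from h import *
d=imaging.capture("top")
cv2.imwrite("pics/t3.png",cv2.resize(d["img"][110:240,240:400],None,fx=5,fy=4.6,interpolation=2))
d=imaging.capture("scene")
g=np.clip(d["img"][130:230,230:360].astype(float)*2.5+20,0,255).astype(np.uint8)
cv2.imwrite("pics/s4.png",cv2.resize(g,None,fx=6,fy=6,interpolation=2))
E
```

```text
(no output)
```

View pics/s4.png

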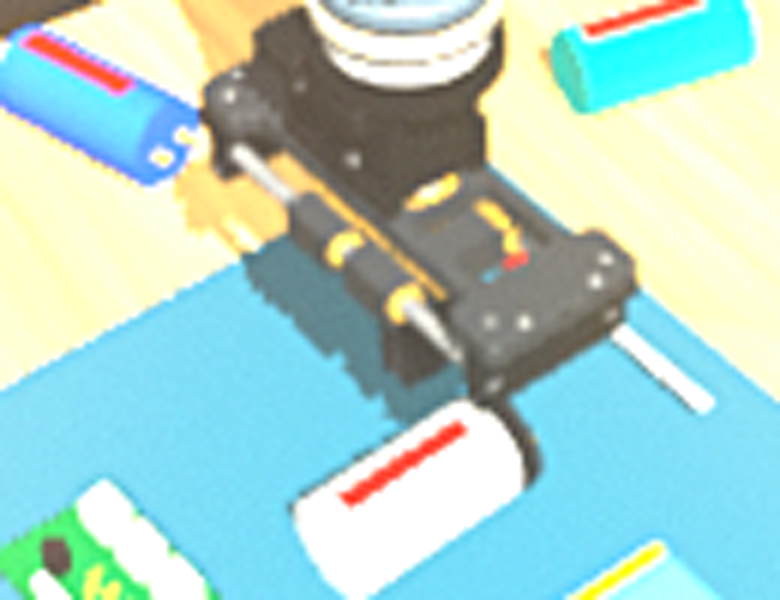

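View pics/t3.png

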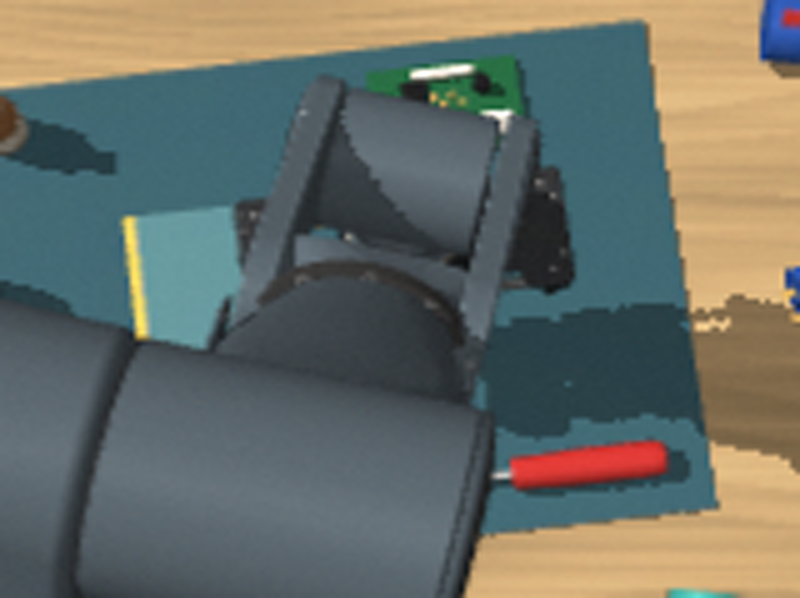

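```bash
python3 - <<'E'
from h import *
s=bot.read_state();d=imaging.capture("scene");print(s["time_s"],s["opening"])
T=np.linalg.inv(d["pose"])
def pj(P): return cv2.projectPoints(np.array(P,float),cv2.Rodrigues(T[:3,:3])[0],T[:3,3],d["mtx"],np.array(d["distortion"]))[0][:,0]
R=s["tcp_rot"];p=s["position"]
g=np.clip(d["img"].astype(float)*2.2+20,0,255).astype(np.uint8)
k=6;g=cv2.resize(g[130:230,230:360],None,fx=k,fy=k,interpolation=2)
def box(hx,hy,z0,z1,col,orig=p,RR=R):
    for z in(z0,z1):
        q=pj([orig+RR@np.array([a*hx,b*hy,z]) for a,b in((1,1),(1,-1),(-1,-1),(-1,1))])
        cv2.polylines(g,[((q-[230,130])*k).astype(np.int32)],True,col,1)
box(.0375,.095,-.053,-.053,(0,0,255))
box(.0095,.015,-.053,.017,(255,0,255))
c=np.array([.5585,-.0108,.028]);a=np.radians(6.65);RR=np.array([[np.cos(a),-np.sin(a),0],[np.sin(a),np.cos(a),0],[0,0,1]])
box(.05,.025,-.025,.025,(0,160,0),c,RR)
cv2.imwrite("pics/s5.png",g)
E
```

```text
4.55 0.004833641304632182
```

View pics/s5.png

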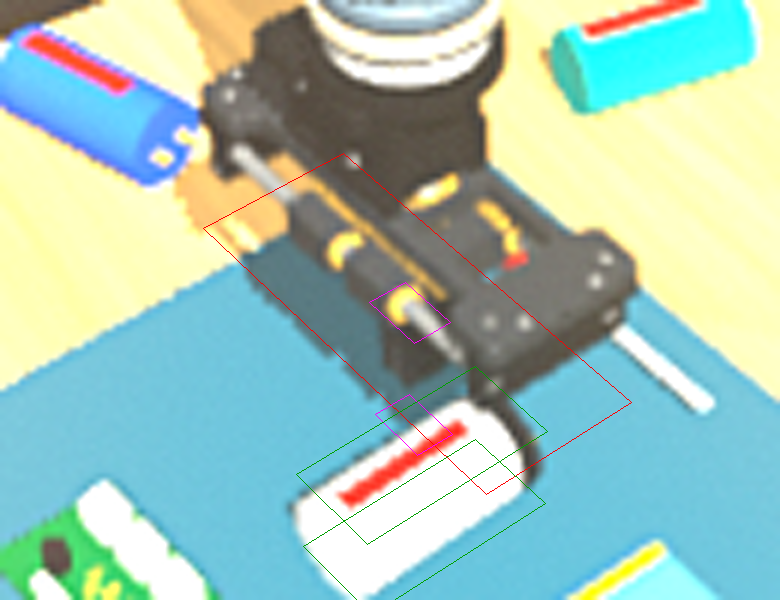

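Request:
send_rows --plan '[[[0.03,-0.1,-0.1,0,1],[0,0,-0.1,0,1],[0,0,-0.05,0,1],[0,0,0,0,1],[0,0,0,0,1]]]'

```text
time_s: 5.1
position: [0.5583, -0.0216, 0.0725]
tcp_rot: [[-0.993, -0.117, -0.0], [-0.117, 0.993, 0.0], [0.0, 0.0, -1.0]]
force: [-1.1, 0.3, 0.3]
opening: 0.004
```

```bash
python3 - <<'E'
from h import *
s=bot.read_state();print(s['time_s'],s['position'],s['force'])
d=imaging.capture("scene")
g=np.clip(d["img"][130:230,230:360].astype(float)*2.5+20,0,255).astype(np.uint8)
cv2.imwrite("pics/s6.png",cv2.resize(g,None,fx=6,fy=6,interpolation=2))
E
```

```text
5.1 [ 0.55833927 -0.02156438  0.07247379] [-1.11701229  0.30010603  0.3271978 ]
```

View pics/s6.png

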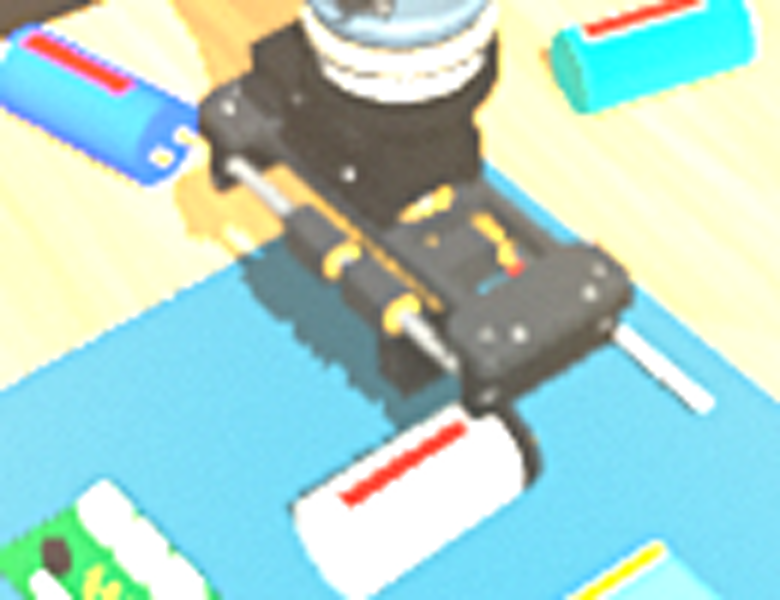

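Request:
send_rows --plan '[[[0,0,-0.03,0,1],[0,0,-0.03,0,1],[0,0,0,0,1]]]'

```text
time_s: 5.45
position: [0.5584, -0.0216, 0.0707]
tcp_rot: [[-0.993, -0.117, -0.0], [-0.117, 0.993, 0.0], [0.0, 0.0, -1.0]]
force: [0.6, 0.1, 0.3]
opening: 0.005
```

Request:
send_rows --plan '[[[0,0,-0.03,0,1],[0,0,0,0,1],[0,0,0,0,1]]]'

```text
time_s: 5.75
position: [0.5585, -0.0216, 0.0699]
tcp_rot: [[-0.993, -0.117, -0.0], [-0.117, 0.993, -0.0], [0.0, -0.0, -1.0]]
force: [0.4, -0.1, -0.7]
opening: 0.009
```

Request:
send_rows --plan '[[[0,0,-0.03,0,1],[0,0,0,0,1],[0,0,0,0,1]]]'

```text
time_s: 6.05
position: [0.5584, -0.0216, 0.069]
tcp_rot: [[-0.993, -0.117, -0.0], [-0.117, 0.993, 0.0], [0.0, 0.0, -1.0]]
force: [0.4, -0.1, 0.6]
opening: 0.01
```

Request:
send_rows --plan '[[[0,0,-0.03,0,1],[0,0,0,0,1],[0,0,0,0,1]]]'

```text
time_s: 6.35
position: [0.5585, -0.0216, 0.0681]
tcp_rot: [[-0.993, -0.117, -0.0], [-0.117, 0.993, 0.0], [0.0, 0.0, -1.0]]
force: [0.1, 0.2, -0.4]
opening: 0.006
```

```bash
python3 - <<'E'
from h import *
for i in range(3):
    d=imaging.capture("scene");s=bot.read_state();print(s['time_s'],s['position'],s['force'],s['moment'],s['opening'])
g=np.clip(d["img"][130:230,230:360].astype(float)*2.5+20,0,255).astype(np.uint8)
cv2.imwrite("pics/s7.png",cv2.resize(g,None,fx=6,fy=6,interpolation=2))
E
```

```text
6.4 [ 0.55846976 -0.02158755  0.06813946] [-0.17570201 -0.30695805  0.61442749] [ 0.01958254  0.01287269 -0.01097879] 0.005372976681720676
6.45 [ 0.55845722 -0.02158598  0.06813324] [ 0.53140681 -0.01804502 -0.44583496] [ 0.06321553  0.01660141 -0.00692273] 0.005643629040026262
6.5 [ 0.55848843 -0.02161649  0.06816062] [ 1.10383068 -0.14737716 -0.11713774] [ 0.02890012 -0.01622184  0.00361397] 0.0050927282611814145
```

View pics/s7.png

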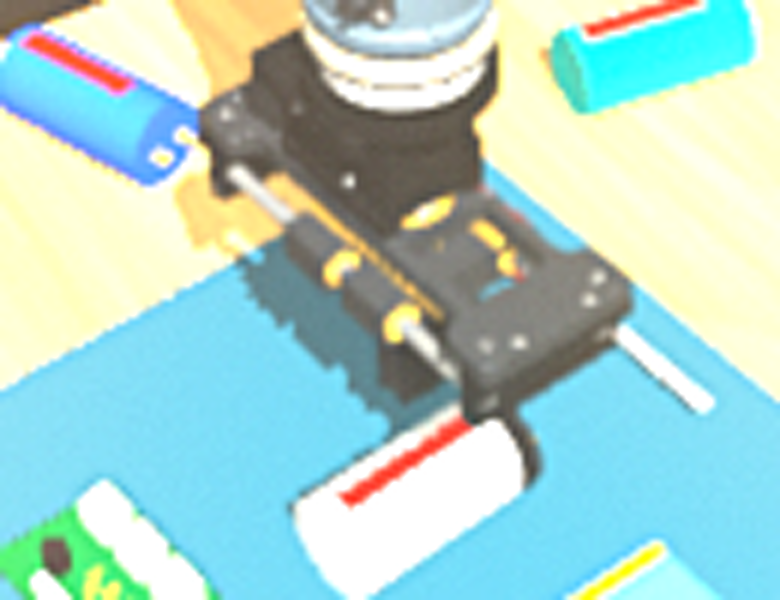

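```bash
python3 - <<'E'
from h import *
d=imaging.capture("scene");print(d["pose"][:3,3])
for n,px in(("tipbottom",(400/6+230,397/6+130)),("tip right",(440/6+230,380/6+130)),("tip left",(382/6+230,388/6+130))):
    for z in(.051,.07,.09,.1): print(n,z,proj(d,[px],z)[0].round(3))
for n,px in(("bodycorner",(475/6+230,418/6+130)),("bodycorner2",(632/6+230,310/6+130))):
    for z in(.12,.15,.18,.2): print(n,z,proj(d,[px],z)[0].round(3))
s=bot.read_state();R=s["tcp_rot"];p=s["position"]
for q in((.0375,.095),(-.0375,.095)):print((p+R@[*q,-.053]).round(3))
E
```

```text
[0.89564951 0.56297624 0.83116852]
tipbottom 0.051 [ 0.549 -0.046  0.051]
tipbottom 0.07 [ 0.558 -0.031  0.07 ]
tipbottom 0.09 [ 0.566 -0.015  0.09 ]
tipbottom 0.1 [ 0.571 -0.008  0.1  ]
tip right 0.051 [ 0.529 -0.045  0.051]
tip right 0.07 [ 0.538 -0.03   0.07 ]
tip right 0.09 [ 0.547 -0.014  0.09 ]
tip right 0.1 [ 0.552 -0.007  0.1  ]
tip left 0.051 [ 0.553 -0.055  0.051]
tip left 0.07 [ 0.561 -0.04   0.07 ]
tip left 0.09 [ 0.57  -0.024  0.09 ]
tip left 0.1 [ 0.575 -0.016  0.1  ]
bodycorner 0.12 [0.56  0.034 0.12 ]
bodycorner 0.15 [0.574 0.057 0.15 ]
bodycorner 0.18 [0.588 0.079 0.18 ]
bodycorner 0.2 [0.598 0.094 0.2  ]
bodycorner2 0.12 [0.472 0.019 0.12 ]
bodycorner2 0.15 [0.49  0.042 0.15 ]
bodycorner2 0.18 [0.507 0.065 0.18 ]
bodycorner2 0.2 [0.519 0.08  0.2  ]
[0.51  0.068 0.121]
[0.585 0.077 0.121]
```

```bash
python3 - <<'E'
from h import *
d=imaging.capture("top")
for n,px in(("end+y",(240+236/5,110+200/4.6)),("end-y far",(240+558/5,110+165/4.6)),("end-y near",(240+575/5,110+280/4.6))):
    for z in(.12,.2): print(n,z,proj(d,[px],z)[0].round(3))
s=bot.read_state();R=s["tcp_rot"];p=s["position"]
for q in((.0375,.095),(-.0375,.095),(.0375,-.095),(-.0375,-.095)):print((p+R@[*q,-.053]).round(3))
g=np.clip(d["img"][110:240,240:400].astype(float)*2.5+20,0,255).astype(np.uint8)
cv2.imwrite("pics/t7.png",cv2.resize(g,None,fx=5,fy=4.6,interpolation=2))
E
```

```text
end+y 0.12 [0.605 0.082 0.12 ]
end+y 0.2 [0.587 0.077 0.2  ]
end-y far 0.12 [ 0.628 -0.116  0.12 ]
end-y far 0.2 [ 0.609 -0.11   0.2  ]
end-y near 0.12 [ 0.55  -0.126  0.12 ]
end-y near 0.2 [ 0.535 -0.118  0.2  ]
[0.51  0.068 0.121]
[0.585 0.077 0.121]
[ 0.532 -0.12   0.121]
[ 0.607 -0.112  0.121]
```

View pics/t7.png

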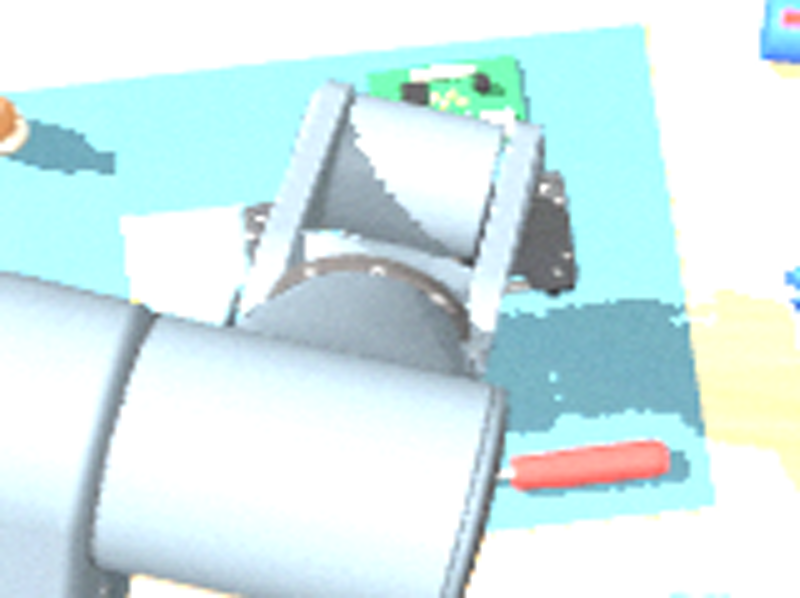

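Request:
send_rows --plan '[[[0,0,-0.04,0,1],[0,0,-0.04,0,1],[0,0,-0.04,0,1],[0,0,0,0,1],[0,0,0,0,1]]]'

```text
time_s: 7.1
position: [0.5584, -0.0216, 0.0645]
tcp_rot: [[-0.993, -0.117, -0.0], [-0.117, 0.993, 0.0], [0.0, 0.0, -1.0]]
force: [0.5, 0.4, -0.0]
opening: 0.004
```

```bash
python3 - <<'E'
from h import *
d=imaging.capture("scene");s=bot.read_state();print(s['time_s'],s['position'],s['force'],s['moment'],s['opening'])
g=np.clip(d["img"][130:230,230:360].astype(float)*2.5+20,0,255).astype(np.uint8)
cv2.imwrite("pics/s8.png",cv2.resize(g,None,fx=6,fy=6,interpolation=2))
E
```

```text
7.15 [ 0.55848504 -0.0215943   0.06452108] [ 0.01346089  0.1399735  -1.15869024] [ 0.0868988  -0.00145235  0.0270189 ] 0.006049596667901816
```

View pics/s8.png

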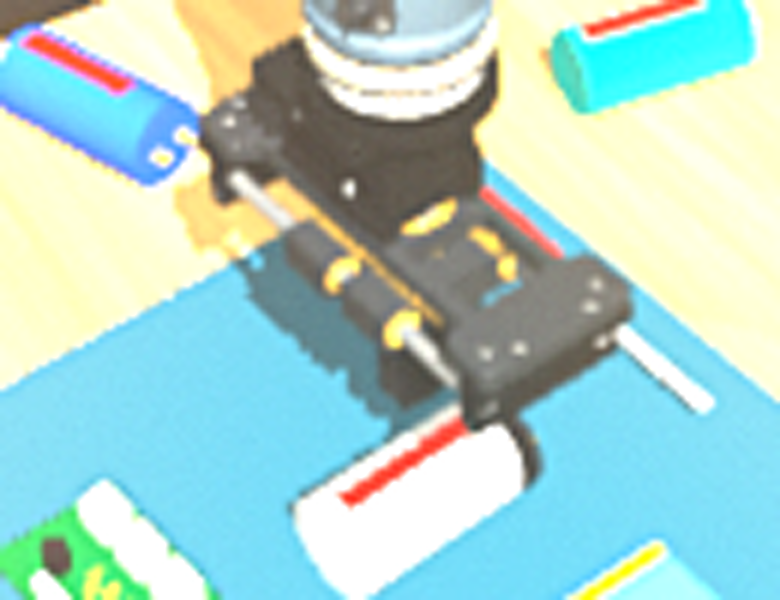

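Request:
send_rows --plan '[[[0,0,-0.05,0,1],[0,0,-0.05,0,1],[0,0,-0.05,0,1],[0,0,0,0,1]]]'

```text
time_s: 7.55
position: [0.5583, -0.0215, 0.0598]
tcp_rot: [[-0.993, -0.117, -0.001], [-0.117, 0.993, 0.0], [0.001, 0.0, -1.0]]
force: [0.4, -0.9, -0.7]
opening: 0.01
```

Request:
send_rows --plan '[[[0,0,-0.05,0,1],[0,0,-0.05,0,1],[0,0,0,0,1]]]'

```text
time_s: 7.85
position: [0.5583, -0.0216, 0.0568]
tcp_rot: [[-0.993, -0.117, -0.0], [-0.117, 0.993, 0.0], [0.0, 0.0, -1.0]]
force: [0.2, 0.0, -0.2]
opening: 0.007
```

```bash
python3 - <<'E'
from h import *
d=imaging.capture("scene");s=bot.read_state();print(s['time_s'],s['position'],s['force'],s['moment'],s['opening'])
g=np.clip(d["img"][130:230,230:360].astype(float)*2.5+20,0,255).astype(np.uint8)
cv2.imwrite("pics/s9.png",cv2.resize(g,None,fx=6,fy=6,interpolation=2))
E
```

```text
7.9 [ 0.55834884 -0.02155231  0.05690211] [ 0.89721656  0.21011959 -0.26029941] [ 0.03333626 -0.00480388 -0.02107717] 0.006105607612255397
```

View pics/s9.png

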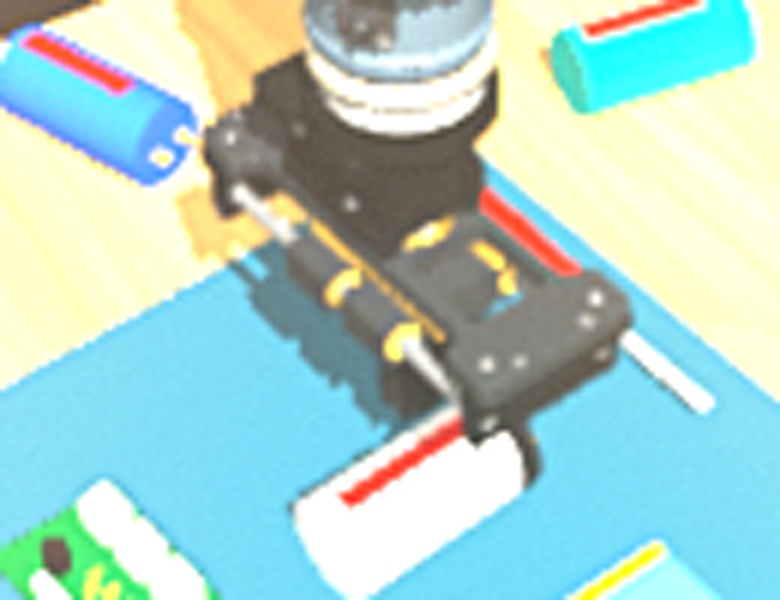

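Request:
send_rows --plan '[[[0,0,-0.05,0,1],[0,0,-0.05,0,1],[0,0,-0.05,0,1],[0,0,-0.05,0,1],[0,0,0,0,1]]]'

```text
time_s: 8.4
position: [0.5583, -0.0215, 0.0508]
tcp_rot: [[-0.993, -0.117, -0.001], [-0.117, 0.993, 0.0], [0.001, 0.0, -1.0]]
force: [0.1, -0.7, 0.4]
opening: 0.004
```

Request:
send_rows --plan '[[[0,0,-0.05,0,1],[0,0,-0.05,0,1],[0,0,-0.05,0,1],[0,0,0,0,1],[0,0,0,0,1]]]'

```text
time_s: 8.9
position: [0.5584, -0.0216, 0.0465]
tcp_rot: [[-0.993, -0.117, -0.0], [-0.117, 0.993, 0.0], [0.0, 0.0, -1.0]]
force: [-0.9, -0.0, -0.0]
opening: 0.001
```

```bash
python3 - <<'E'
from h import *
d=imaging.capture("scene");s=bot.read_state();print(s['time_s'],s['position'],s['force'],s['moment'],s['opening'])
g=np.clip(d["img"][130:230,230:360].astype(float)*2.5+20,0,255).astype(np.uint8)
cv2.imwrite("pics/s10.png",cv2.resize(g,None,fx=6,fy=6,interpolation=2))
E
```

```text
8.95 [ 0.55847373 -0.02160371  0.04654712] [-0.55609967 -0.58510109  0.58924435] [0.05135263 0.03273556 0.01163408] 0.0009462632904769965
```

View pics/s10.png

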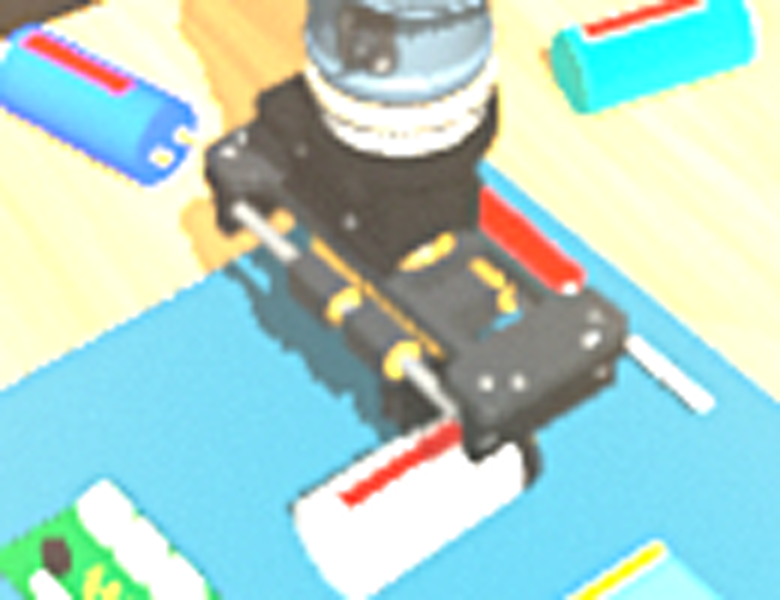

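```bash
python3 - <<'E'
from h import *
d=imaging.capture("scene")
g=np.clip(d["img"][180:222,275:325].astype(float)*2.2+10,0,255).astype(np.uint8)
cv2.imwrite("pics/s11.png",cv2.resize(g,None,fx=14,fy=14,interpolation=0))
E
```

```text
(no output)
```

View pics/s11.png

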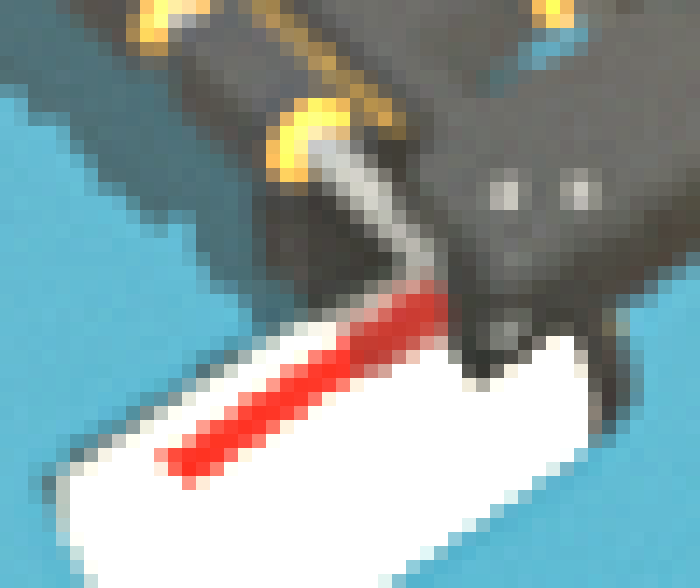

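Request:
send_rows --plan '[[[0,0,-0.05,0,1],[0,0,-0.05,0,1],[0,0,-0.05,0,1],[0,0,-0.05,0,1],[0,0,0,0,1],[0,0,0,0,1]]]'

```text
time_s: 9.6
position: [0.5584, -0.0216, 0.0405]
tcp_rot: [[-0.993, -0.117, -0.0], [-0.117, 0.993, 0.0], [0.0, 0.0, -1.0]]
force: [0.3, -0.1, -0.9]
opening: 0.008
```

```bash
python3 - <<'E'
from h import *
d=imaging.capture("scene");s=bot.read_state();print(s['time_s'],s['position'],s['force'],s['moment'],s['opening'])
g=np.clip(d["img"][180:222,275:325].astype(float)*2.2+10,0,255).astype(np.uint8)
cv2.imwrite("pics/s12.png",cv2.resize(g,None,fx=14,fy=14,interpolation=0))
E
```

```text
9.65 [ 0.55847379 -0.02160164  0.040532  ] [ 0.28460347 -0.16224837 -0.40710844] [ 0.09311329 -0.08389227 -0.02316602] 0.0033751704832762977
```

View pics/s12.png

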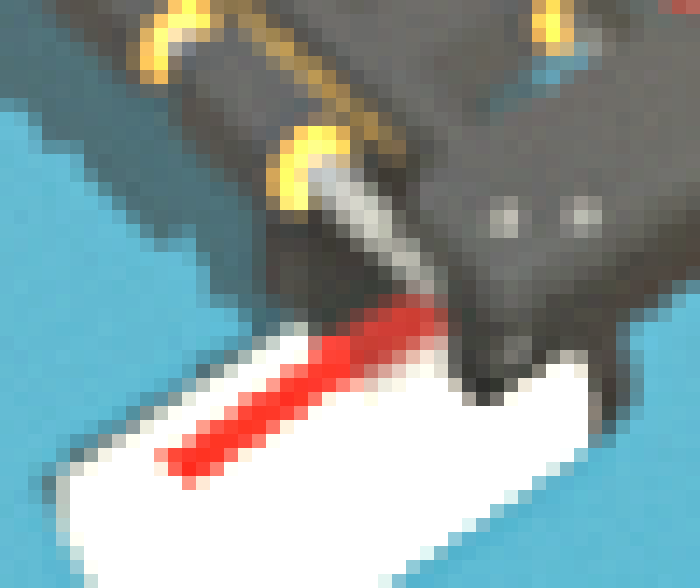

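Request:
send_rows --plan '[[[0,0,-0.05,0,1],[0,0,-0.05,0,1],[0,0,-0.05,0,1],[0,0,0,0,1]]]'

```text
time_s: 10.05
position: [0.5582, -0.0215, 0.0358]
tcp_rot: [[-0.993, -0.117, -0.001], [-0.117, 0.993, 0.0], [0.001, 0.0, -1.0]]
force: [-0.1, 0.2, 0.2]
opening: 0.004
```

Request:
send_rows --plan '[[[0,0,-0.05,0,1],[0,0,-0.05,0,1],[0,0,0,0,1]]]'

```text
time_s: 10.35
position: [0.5587, -0.0218, 0.0334]
tcp_rot: [[-0.993, -0.117, 0.0], [-0.117, 0.993, -0.0], [-0.0, -0.0, -1.0]]
force: [-0.9, 0.1, 2.7]
opening: 0.007
```

Request:
send_rows --plan '[[[0,0,-0.04,0,1],[0,0,-0.04,0,1],[0,0,0,0,1]]]'

```text
time_s: 10.65
position: [0.5589, -0.0225, 0.0329]
tcp_rot: [[-0.993, -0.118, 0.001], [-0.118, 0.993, -0.002], [-0.001, -0.002, -1.0]]
force: [-4.7, -1.6, 16.5]
opening: 0.001
```

```bash
python3 - <<'E'
from h import *
d=imaging.capture("scene");s=bot.read_state();print(s['time_s'],s['position'],s['force'],s['moment'],s['opening'])
g=np.clip(d["img"][180:222,275:325].astype(float)*2.2+10,0,255).astype(np.uint8)
cv2.imwrite("pics/s13.png",cv2.resize(g,None,fx=14,fy=14,interpolation=0))
E
```

```text
10.7 [ 0.55889696 -0.02251509  0.03291273] [-3.15584263 -1.74616505 15.93009887] [-0.29218466  0.713744   -0.00412989] 0.008464390222459579
```

View pics/s13.png

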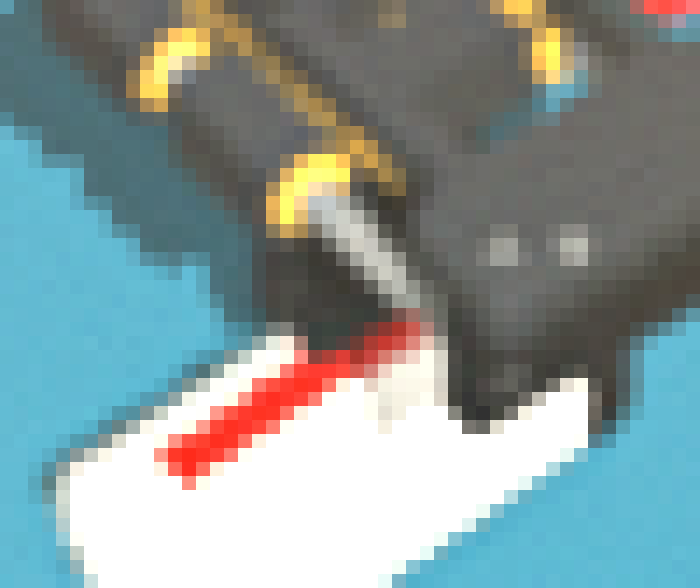

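Request:
send_rows --plan '[[[0,0,0.03,0,1],[-0.01,0.06,0,0,1],[-0.015,0.12,0,0,1],[-0.015,0.13,0,0,1],[-0.015,0.13,0,0,1],[-0.015,0.12,0,0,1],[-0.01,0.06,0,0,1],[0,0,0,0,1],[0,0,0,0,1]]]'

```text
time_s: 11.6
position: [0.556, -0.003, 0.0338]
tcp_rot: [[-0.993, -0.118, 0.001], [-0.118, 0.993, -0.001], [-0.0, -0.001, -1.0]]
force: [-3.7, -1.2, 16.5]
opening: 0.004
```

```bash
python3 - <<'E'
from h import *
d=imaging.capture("scene");s=bot.read_state();print(s['time_s'],s['position'],s['force'],s['moment'],s['opening'])
for r in mark_of("scene","capacitor"): print(r)
g=np.clip(d["img"][170:230,260:350].astype(float)*2.2+10,0,255).astype(np.uint8)
cv2.imwrite("pics/s14.png",cv2.resize(g,None,fx=8,fy=8,interpolation=0))
E
```

```text
11.65 [ 0.55597724 -0.00309519  0.03376277] [-3.47493662  0.02040559 16.64372452] [-0.00121074  0.77566476 -0.02934364] 0.009851769003570151
{'at': [0.5695, -0.3271, 0.0271], 'conf': 0.92}
{'at': [0.2396, 0.3135, 0.0252], 'conf': 0.87}
{'at': [0.7441, -0.3112, 0.0247], 'conf': 0.78}
```

View pics/s14.png

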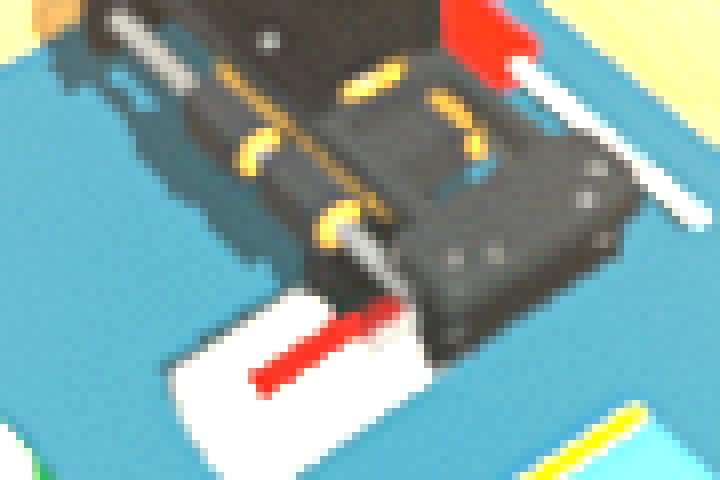

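Request:
send_rows --plan '[[[-0.005,0.06,0.03,0,1],[-0.015,0.13,0,0,1],[-0.02,0.16,0,0,1],[-0.02,0.16,0,0,1],[-0.02,0.16,0,0,1],[-0.015,0.12,0,0,1],[-0.01,0.06,0,0,1],[0,0,0,0,1],[0,0,0,0,1]]]'

```text
time_s: 12.6
position: [0.5526, 0.0228, 0.033]
tcp_rot: [[-0.993, -0.117, -0.001], [-0.117, 0.993, 0.0], [0.001, 0.0, -1.0]]
force: [-1.6, 0.7, 8.0]
opening: 0.008
```

Request:
send_rows --plan '[[[0,0,0.1,0,1],[0,0,0.3,0,1],[0,0,0,0,1]]]'

```text
time_s: 12.9
position: [0.554, 0.0223, 0.0454]
tcp_rot: [[-0.993, -0.117, 0.002], [-0.117, 0.993, -0.0], [-0.002, -0.001, -1.0]]
force: [-0.2, 0.5, 0.5]
opening: 0.003
```

```bash
python3 - <<'E'
from h import *
d=imaging.capture("scene");s=bot.read_state();print(s['time_s'],s['position'],s['force'],s['moment'],s['opening'])
for c in("scene",):
  for r in mark_of(c,"capacitor"): print(r)
g=np.clip(d["img"][170:230,260:350].astype(float)*2.2+10,0,255).astype(np.uint8)
cv2.imwrite("pics/s15.png",cv2.resize(g,None,fx=8,fy=8,interpolation=0))
E
```

```text
12.95 [0.55369859 0.02235321 0.04502102] [ 0.76274202  0.39716418 -0.06040196] [ 0.00958663  0.05373848 -0.01013594] 0.005418243384477402
{'at': [0.571, -0.3251, 0.0242], 'conf': 0.87}
{'at': [0.7455, -0.311, 0.0271], 'conf': 0.84}
{'at': [0.5583, 0.0123, 0.0299], 'conf': 0.77}
{'at': [0.2401, 0.3156, 0.0245], 'conf': 0.76}
{'at': [0.2938, -0.2087, 0.024], 'conf': 0.65}
{'at': [0.4289, -0.0913, 0.0027], 'conf': 0.34}
```

View pics/s15.png

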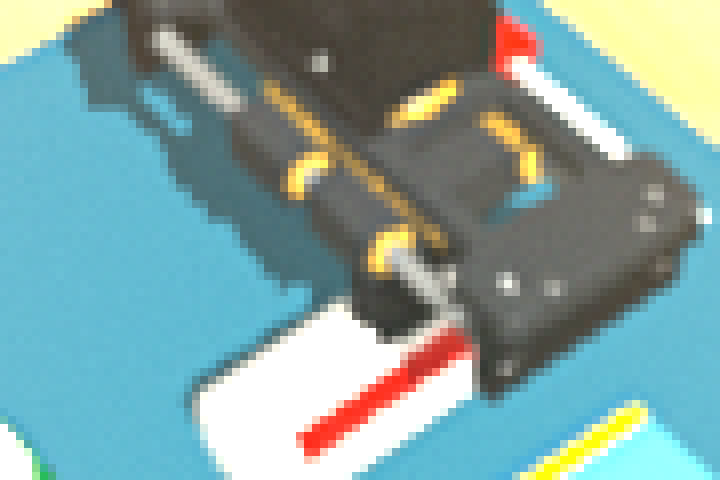

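Request:
send_rows --plan '[[[0.03,-0.27,0,0,1],[0.03,-0.3,0,0,1],[0.03,-0.2,0,0,1],[0,0,-0.2,0,1],[0,0,-0.15,0,1],[0,0,-0.05,0,1],[-0.007,0.06,0,0,1],[-0.015,0.13,0,0,1],[-0.021,0.18,0,0,1],[-0.023,0.2,0,0,1],[-0.026,0.22,0,0,1],[-0.026,0.22,0,0,1],[-0.023,0.2,0,0,1],[-0.021,0.18,0,0,1],[-0.015,0.13,0,0,1],[-0.008,0.07,0,0,1],[0,0,0,0,1],[0,0,0,0,1]]]'

```text
time_s: 14.8
position: [0.5488, 0.0479, 0.0329]
tcp_rot: [[-0.993, -0.118, -0.002], [-0.118, 0.993, 0.0], [0.002, 0.001, -1.0]]
force: [-2.7, 0.8, 8.0]
opening: 0.006
```

Request:
send_rows --plan '[[[0,0,0.1,0,1],[0,0,0.3,0,1],[0,0,0,0,1]]]'

```text
time_s: 15.1
position: [0.551, 0.0471, 0.0453]
tcp_rot: [[-0.993, -0.117, 0.002], [-0.117, 0.993, -0.0], [-0.002, -0.0, -1.0]]
force: [0.6, -0.2, 0.5]
opening: 0.005
```

```bash
python3 - <<'E'
from h import *
d=imaging.capture("scene");s=bot.read_state();print(s['time_s'],s['position'],s['force'],s['moment'],s['opening'])
for c in("scene",):
  for r in mark_of(c,"capacitor"): print(r)
g=np.clip(d["img"][170:270,260:390].astype(float)*2+10,0,255).astype(np.uint8)
cv2.imwrite("pics/s16.png",cv2.resize(g,None,fx=6,fy=6,interpolation=0))
E
```

```text
15.15 [0.55073906 0.04711262 0.04499693] [ 0.33555637  0.86291296 -0.44013055] [ 0.011875    0.0033777  -0.02180124] 0.005676740661581586
{'at': [0.5527, 0.0364, 0.0279], 'conf': 0.82}
{'at': [0.747, -0.31, 0.0214], 'conf': 0.67}
{'at': [0.2393, 0.3135, 0.0251], 'conf': 0.61}
{'at': [0.5669, -0.3246, 0.0289], 'conf': 0.59}
{'at': [0.2955, -0.2095, 0.0248], 'conf': 0.56}
```

View pics/s16.png

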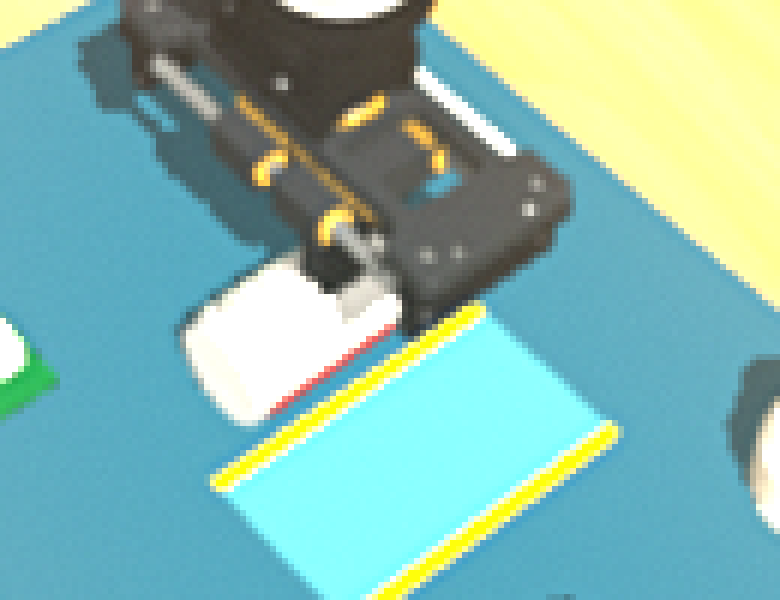

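Request:
send_rows --plan '[[[0.03,-0.27,0,0,1],[0.03,-0.3,0,0,1],[0.03,-0.22,0,0,1],[0,0,-0.2,0,1],[0,0,-0.15,0,1],[0,0,-0.05,0,1],[-0.007,0.06,0,0,1],[-0.015,0.13,0,0,1],[-0.021,0.18,0,0,1],[-0.023,0.2,0,0,1],[-0.026,0.22,0,0,1],[-0.026,0.22,0,0,1],[-0.023,0.2,0,0,1],[-0.021,0.18,0,0,1],[-0.015,0.13,0,0,1],[-0.008,0.07,0,0,1],[0,0,0,0,1],[0,0,0,0,1]]]'

```text
time_s: 17.0
position: [0.5459, 0.0719, 0.033]
tcp_rot: [[-0.993, -0.118, -0.002], [-0.118, 0.993, 0.0], [0.002, 0.001, -1.0]]
force: [-4.0, 0.8, 8.5]
opening: 0.003
```

Request:
send_rows --plan '[[[0,0,0.1,0,1],[0,0,0.3,0,1],[0,0,0,0,1]]]'

```text
time_s: 17.3
position: [0.5481, 0.0712, 0.0453]
tcp_rot: [[-0.993, -0.117, 0.002], [-0.117, 0.993, -0.0], [-0.002, -0.0, -1.0]]
force: [-0.5, 0.1, 0.3]
opening: 0.002
```

```bash
python3 - <<'E'
from h import *
d=imaging.capture("scene");s=bot.read_state();print(s['time_s'],s['position'],s['force'],s['moment'],s['opening'])
for c in("scene",):
  for r in mark_of(c,"capacitor"): print(r)
g=np.clip(d["img"][170:270,260:390].astype(float)*2+10,0,255).astype(np.uint8)
cv2.imwrite("pics/s17.png",cv2.resize(g,None,fx=6,fy=6,interpolation=0))
E
```

```text
17.35 [0.54790109 0.07114438 0.04499597] [0.11767395 0.21028675 0.03220088] [ 0.0084015   0.00539842 -0.00114059] 0.005974973675641822
{'at': [0.5677, -0.3261, 0.0303], 'conf': 0.72}
{'at': [0.7461, -0.312, 0.0224], 'conf': 0.68}
{'at': [0.5497, 0.0625, 0.0271], 'conf': 0.58}
{'at': [0.243, 0.3149, 0.0263], 'conf': 0.57}
```

View pics/s17.png

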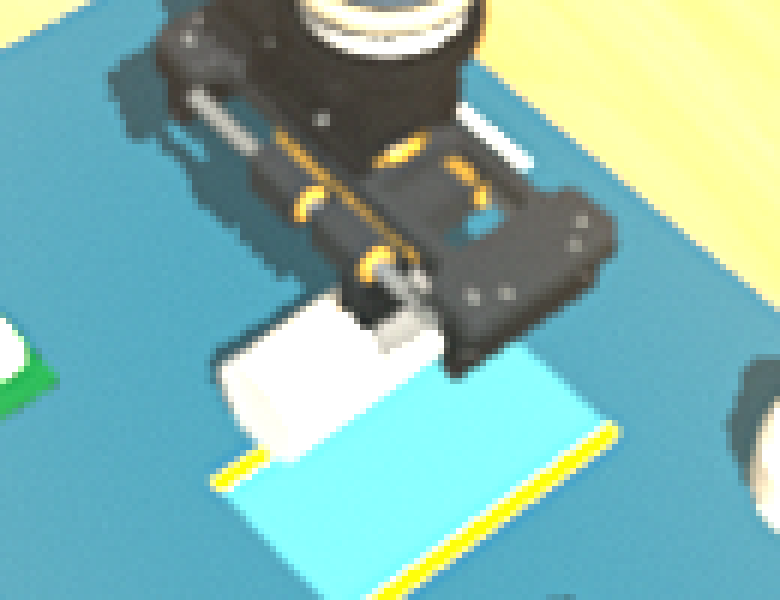

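Request:
send_rows --plan '[[[0.03,-0.27,0,0,1],[0.03,-0.27,0,0,1],[0.03,-0.2,0,0,1],[0,0,-0.2,0,1],[0,0,-0.15,0,1],[0,0,-0.05,0,1],[-0.007,0.06,0,0,1],[-0.015,0.13,0,0,1],[-0.021,0.18,0,0,1],[-0.023,0.2,0,0,1],[-0.026,0.22,0,0,1],[-0.026,0.22,0,0,1],[-0.023,0.2,0,0,1],[-0.021,0.18,0,0,1],[-0.015,0.13,0,0,1],[-0.008,0.07,0,0,1],[0,0,0,0,1],[0,0,0,0,1]]]'

```text
time_s: 19.2
position: [0.5431, 0.0973, 0.0328]
tcp_rot: [[-0.993, -0.118, -0.002], [-0.118, 0.993, 0.0], [0.002, 0.001, -1.0]]
force: [-3.4, 0.5, 7.3]
opening: 0.006
```

Request:
send_rows --plan '[[[0,0,0.1,0,1],[0,0,0.3,0,1],[0,0,0,0,1]]]'

```text
time_s: 19.5
position: [0.5453, 0.0967, 0.0453]
tcp_rot: [[-0.993, -0.117, 0.002], [-0.117, 0.993, -0.0], [-0.002, -0.0, -1.0]]
force: [0.6, 0.2, 0.0]
opening: 0.004
```

```bash
python3 - <<'E'
from h import *
d=imaging.capture("scene");s=bot.read_state();print(s['time_s'],s['position'],s['force'],s['moment'],s['opening'])
for c in("scene",):
  for r in mark_of(c,"capacitor"): print(r)
g=np.clip(d["img"][170:270,260:390].astype(float)*1.6+10,0,255).astype(np.uint8)
cv2.imwrite("pics/s18.png",cv2.resize(g,None,fx=6,fy=6,interpolation=0))
E
```

```text
19.55 [0.54505036 0.0966266  0.04499822] [-0.08305289 -0.91388407 -0.24738915] [ 0.04673225  0.01373794 -0.0080417 ] 0.005320360556521181
{'at': [0.568, -0.3262, 0.0279], 'conf': 0.81}
{'at': [0.7477, -0.3102, 0.0243], 'conf': 0.73}
{'at': [0.2393, 0.3143, 0.0235], 'conf': 0.67}
{'at': [0.5466, 0.0861, 0.0292], 'conf': 0.6}
```

View pics/s18.png

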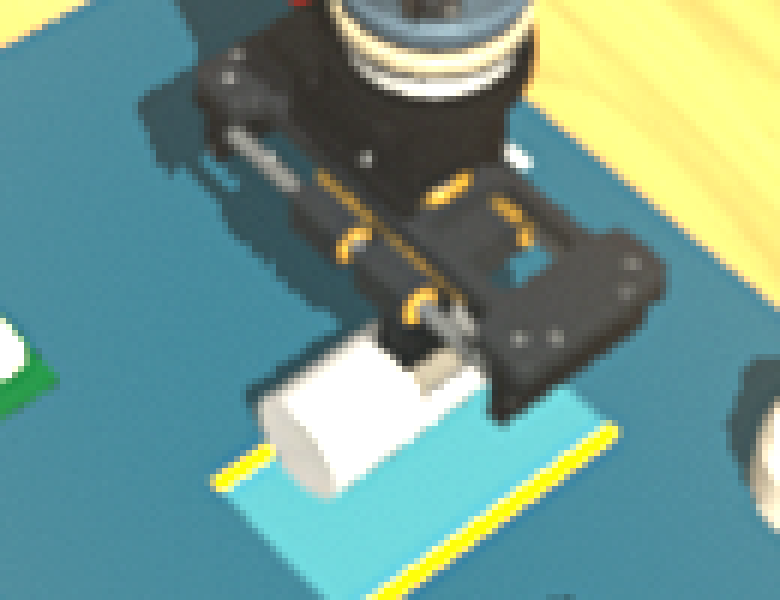

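Request:
send_rows --plan '[[[0.03,-0.27,0,0,1],[0.03,-0.27,0,0,1],[0.03,-0.2,0,0,1],[0,0,-0.2,0,1],[0,0,-0.15,0,1],[0,0,-0.05,0,1],[-0.007,0.06,0,0,1],[-0.015,0.13,0,0,1],[-0.021,0.18,0,0,1],[-0.023,0.2,0,0,1],[-0.026,0.22,0,0,1],[-0.026,0.21,0,0,1],[-0.023,0.2,0,0,1],[-0.02,0.17,0,0,1],[-0.015,0.12,0,0,1],[-0.008,0.06,0,0,1],[0,0,0,0,1],[0,0,0,0,1]]]'

```text
time_s: 21.4
position: [0.5404, 0.1215, 0.0328]
tcp_rot: [[-0.993, -0.117, -0.002], [-0.117, 0.993, 0.0], [0.002, 0.001, -1.0]]
force: [-2.1, 0.7, 7.1]
opening: 0.007
```

Request:
send_rows --plan '[[[0,0,0.1,0,1],[0,0,0.3,0,1],[0,0,1,0,1],[0,0,1,0,1],[0,0,1,0,1],[0,0,1,0,1],[-0.3,-1,0.3,0,1],[-0.3,-1,0,0,1],[-0.3,-1,0,0,1],[-0.3,-1,0,0,1],[-0.3,-1,0,0,1],[-0.3,-1,0,0,1],[-0.3,-1,0,0,1],[0,0,0,0,1]]]'

```text
time_s: 22.8
position: [0.4782, -0.0922, 0.1738]
tcp_rot: [[-0.994, -0.113, 0.001], [-0.113, 0.994, -0.001], [-0.0, -0.001, -1.0]]
force: [-0.1, 1.1, -0.5]
opening: 0.009
```

```bash
python3 - <<'E'
from h import *
s=bot.read_state();print(s['time_s'],s['position'],s['force'],s['opening'])
for c in("scene","top"):
  d=imaging.capture(c)
  for r in mark_of(c,"capacitor")+mark_of(c,"bay"): print(c,r)
  for l in lines(d): print(l)
  for t in("screwdriver","pump","small_cap","flux_bottle","board"): print(t,[r["at"] for r in mark_of(c,t)][:1])
  g=d["img"][170:270,260:390] if c=="scene" else d["img"][110:250,220:400]
  cv2.imwrite(f"pics/{c}9.png",cv2.resize(g,None,fx=4.2,fy=4.2,interpolation=2))
E
```

```text
22.8 [ 0.47820156 -0.09217859  0.17378053] [-0.07676651  1.08257749 -0.50473387] 0.00900266888479672
scene {'at': [0.5421, 0.1096, 0.028], 'conf': 0.96}
scene {'at': [0.7438, -0.3093, 0.0243], 'conf': 0.96}
scene {'at': [0.2945, -0.2079, 0.0231], 'conf': 0.93}
scene {'at': [0.238, 0.313, 0.0249], 'conf': 0.93}
scene {'at': [0.5681, -0.3296, 0.0311], 'conf': 0.87}
scene {'at': [0.5525, 0.1044, 0.0016], 'conf': 0.58}
(np.int32(46), array([0.6049, 0.0707]), np.float64(6.73), np.float64(0.049), array([0.6023, 0.0704]))
(np.int32(163), array([0.5445, 0.1508]), np.float64(6.65), np.float64(0.1508), array([0.5417, 0.1505]))
screwdriver [[0.542, 0.1105, 0.0299]]
pump [[0.4121, 0.2126, 0.0044]]
small_cap [[0.5619, 0.2598, 0.0008]]
flux_bottle [[0.6834, 0.2462, 0.0015]]
board [[0.7042, -0.0512, 0.0018]]
top {'at': [0.5649, -0.326, 0.0246], 'conf': 0.75}
top {'at': [0.2995, -0.2042, 0.0236], 'conf': 0.7}
top {'at': [0.7496, -0.3116, 0.0234], 'conf': 0.66}
top {'at': [0.5431, 0.1091, 0.0256], 'conf': 0.61}
top {'at': [0.5525, 0.1103, 0.0003], 'conf': 0.9}
(np.int32(72), array([0.5555, 0.0668]), np.float64(6.64), np.float64(0.148), array([0.5546, 0.0667]))
(np.int32(85), array([0.5454, 0.1526]), np.float64(6.61), np.float64(0.148), array([0.5449, 0.1526]))
screwdriver []
pump [[0.4084, 0.2131, -0.0003]]
small_cap [[0.559, 0.2637, 0.0009]]
flux_bottle [[0.6796, 0.2462, 0.0027]]
board [[0.698, -0.0528, 0.0029]]
```

View pics/scene9.png

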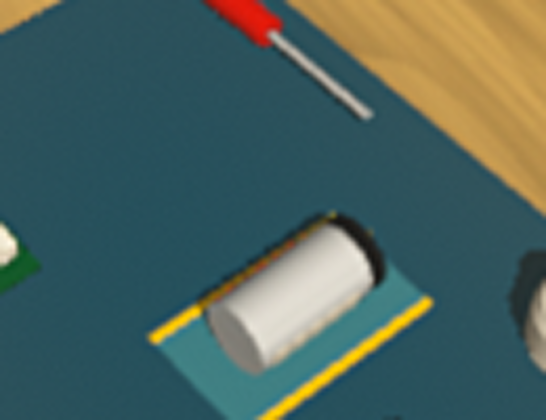

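View pics/top9.png

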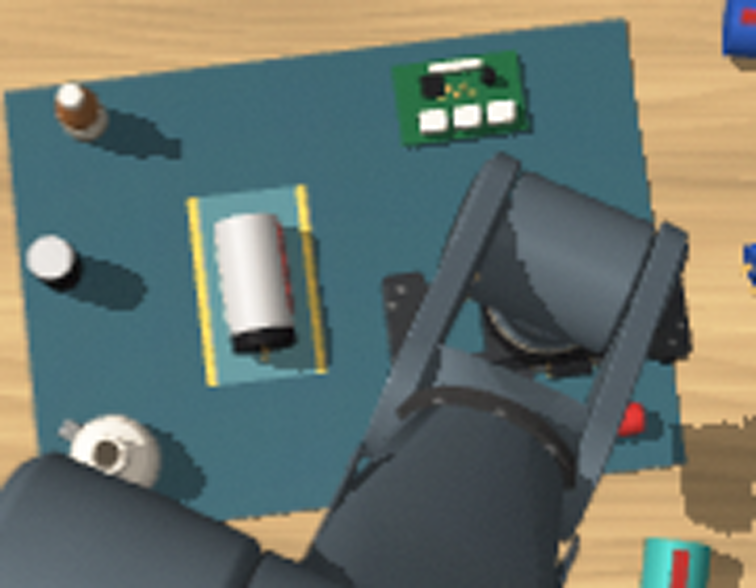

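```bash
python3 - <<'E'
from h import *
d=imaging.capture("scene"); print([r["at"] for r in mark_of("scene","capacitor")])
print(bot.hand_in())
E
```

```text
[[0.5679, -0.3244, 0.0275], [0.5416, 0.1098, 0.0285], [0.2409, 0.3123, 0.0251], [0.296, -0.2073, 0.0218], [0.7431, -0.3097, 0.0259]]
the job is handed in; nothing more can be done
None
```

The capacitor now lies at rest between the two yellow lines, square to them, and I handed the job in at about 23 s. I rolled it there with the closed fingertips pressing on its top. It took five short strokes of about 24 mm each, lifting off and moving back between strokes.

**Last checks:**
- **Position:** both cameras put the can at about (0.542, 0.109–0.110) and the middle of the bay at about (0.549, 0.109). That leaves roughly 15 mm to each line. Along the lines it sits about 7 mm towards the robot, with room to spare at both ends.
- **At rest:** another look just before handing in gave the same position. The arm was well clear and touching nothing.
- **Other things:** the pump, small can, bottle, circuit board and look-alike cans measured where they were before. I did not re-measure the meter or the screw cup. The screwdriver looked undisturbed in the picture, but in that last check one camera took the capacitor for it and the other missed it, so I have no position for it.
- **Force:** the highest force I read was about 17 N.

**What disagreed:** the fingers met the can about 37 mm lower than the reported tool height and `bot.tip_extent` said they should. The pictures agreed with where contact happened, so I lowered slowly and went by the force reading.

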